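# Hold the survey probe over the levelled sample plate

## Task

First press the raised end of the metal sample plate down until the plate lies level and fully home in its holder. Then take the hand-held survey probe out of its cradle, lift it over the tube rack without hitting it, and finish while still holding it upright and still about 10 mm above the middle of the plate, with the long side of its head along the long side of the plate. The probe must never touch the plate, and nothing is put down or let go at the end; leave the jar, the carton and the mouse alone.

Things in the scene. Friction and masses are not known exactly. Their poses are not given: they have to be found in the camera images.
- holder: Fixed grey sample holder on the bench, 112 x 88 mm, 22 mm high; origin at the centre of its underside, x along its long side. A recess 84 x 60 mm, floor 14 mm above the bench, is ringed by 8 mm high walls. It stands on one side of the rack, the cradle on the other; which side varies.
- plate: Loose aluminium plate 80 x 56 x 10 mm, 120 g, a dark 20 mm sample spot mid-top; in the holder's recess, axes as the holder's. Origin: centre of its underside, z out of its top. At the start its +x end is propped up by the lift bar, sloping about 0.13 rad. Fully home it is level, origin 14 mm and top 24 mm above the bench, 2 mm proud of the holder's walls.
- plate_top (a point): Centre of the plate's top face, in the middle of the sample spot; axes as the plate's. The target over which the probe is held.
- lift_bar (a joint): Steel lift bar, 6 x 30 mm, rising out of the recess floor under the plate, 25 mm from the holder's centre towards its +x end. 0 m = fully up (8 mm above the floor), 0.008 m = flush with the floor. Held by friction: takes about 3.5 N to push down and stays where left. Press the plate above the bar (22 to 25 mm from the centre).
- cradle: Fixed grey cradle on the bench, 84 x 60 mm and 20 mm high, in which the probe stands; origin at the centre of its underside. The pocket has its floor 8 mm above the bench, walls 12 mm high and about 4 mm clearance round the probe's head.
- probe: Loose survey probe, 120 mm tall, about 200 g (varies), upright in the cradle, axes as the cradle's. Origin: centre of its underside (the flat window), z up along the grip. Head 60 x 36 mm (x, y), 30 mm high; neck 44 x 28 mm to 38 mm; then a flat-sided grey grip 36 x 24 mm (x, y) up to 120 mm. Take it from above across the 24 mm (y), 85 mm above the window.
- rack: Fixed beige rack of glass test tubes, 300 x 70 mm (x, y), between the holder and the cradle, its long side roughly pointing away from the robot; origin at the centre of its underside. The tube tops are 101 mm above the bench.
- jar: Bystander: closed jar, 56 mm across, 85 mm high; origin under its centre. Not to be disturbed.
- carton: Bystander: closed carton, 70 x 120 x 55 mm; origin under its centre. Not to be disturbed.
- mouse: Bystander: grey computer mouse, 100 x 60 mm, 34 mm high; origin under its centre. Not to be disturbed.
Things that resemble listed ones, but are neither listed nor needed, are in the scene too. Leave any orange look-alike of the cradle alone.

How it is judged:
By the outcome, as a careful person would: the job done as asked, in the order asked, and still so for the second after the job is handed in, while the arm keeps its last pose, push and grip.
It also fails if it takes over 70 s, if anything falls off the work surface, if the arm or the gripper's body presses on something with over 40 N, if the wrist force passes 120 N, or if a joint passes its speed limit or range.

## Robot

A 6-joint arm with a two-finger parallel gripper is mounted at the origin on the work surface. World frame = base frame: x ahead of the robot, y to its left, z up, the work surface at z = 0. Lengths are in m, angles in rad, forces in N, time in s.
With the tool pointing down it reaches from about 0.325 to 0.925 m from the base axis. Payload 3.1 kg.
Tool frame: the origin (TCP) lies midway between the tips of the shut fingers; the grasp point (between the pads) lies 19 mm behind it (arm.pinch_z is the distance from the TCP to the grasp point, in m); z points along the fingers, y is the line along which they close (so a half turn about z gives the same grasp; the last joint's range is limited). The gripper opens to 85 mm and grips with 20 to 120 N. Pads are 22 mm wide; open, the fingers measure 114 mm over their backs; the gripper's body (76 mm by 85 mm) begins 54 mm behind the grasp point. The pads swing forward as they close: fully open they stand 13 mm farther back than shut.
Start: joints at [-1.223, 0.217, 1.613, -0, 1.311, -0.112], TCP at [0.277, -0.56, 0.231] pointing down, gripper open.
Joint ranges: [-2.75, 2.75], [-0.78, 2.1], [0.31, 2.55], [-1.13, 4.27], [0.13, 2.63], [-2.58, 2.58]. Speed limits (rad/s): [2.79, 2.79, 3.14, 3.14, 3.14, 3.14].

## Interface

Orientations are given as a unit quaternion [x, y, z, w].
In Python, from plant import arm gives the robot as it stands.
- The arm moves only by the tool arm_command, never from a script. Its argument "commands" is a list that holds one entry, the list of rows, each a list of 7 numbers: the shift along the tool's x, y, z in cm, then the turn, a rotation vector about the tool's x, y, z in rad, then the opening, from 0 (shut) to 1 (fully open). In form: [[[x, y, z, wx, wy, wz, claw], ...]]. A call has 1 to 10 rows; each row shifts and turns the commanded pose from where the row before left it, along the tool's axes as they then stand; what a row does not reach is not made up. A row lasts 1/12 s, in which the tool goes at most 41.7 mm and 7.16 degrees, less where a joint would pass 70% of its speed; a pose out of reach is approached as far as the arm can. A call with a gripper value outside its range is refused whole. The fingers move at their own pace and stop on an object; "squeeze" is the grip in N (left out, the last holds). Time passes only in rows, so rows that do not move let the fingers close. It gives the time, the measured TCP pose, the force, the opening and the grip force at its end, in the units of the state.
- arm.read_state(): the state, without advancing time (a new reading comes with each control period).
- arm.snapshot(name): name is "side" or "top" or "wrist"; returns a dict with "color" (400x640x3 uint8, red, green, blue), "fx", "fy", "cx", "cy" (pixels), "origin" and "rotation" of the camera in the world; the wrist camera has in their place "T_tool_cam" (4x4, takes a point from camera to tool coordinates, whose origin is the TCP and whose axes are the flange's). Camera axes: x right, y down, z forward; pixel columns grow to the right and rows downward; lengths in m; the calibration is good to about 2 mm. A picture is of the moment at which its call begins: read the wrist's pose just before it. There is no depth.
- arm.hand_in(): hands the job in; it is judged then, once.
Trained networks look in a picture, given as the dict that the camera call returned (one of the last four; its "shot" number tells which), for a name from the list of things; names that differ only in an ending like _2 or _b are one class to them, and where a whole thing is asked for, a point or a joint stands for the part that bears it (a point fixed in the world has none). Each returns a list of dicts, best first, with "confidence" (0 to 1); they miss things now and then, are a little off and sometimes report something else, mostly with a low value. They report only what shows in the picture. A call takes as long as a camera call. They do not tell look-alikes from the thing itself.
- arm.find_in(query, picture): "location" ([x, y, z] in m, in the coordinates of the camera as it stood for that picture, good to about 4 mm: the middle of the surface that is visible of it).
- arm.masks_of(query, picture): "region" (400x640 bool, what is visible of it).
The state is a dict: "clock": time; "joint_positions": joint angles; "joint_vel": joint speeds; "tau": joint torques, N m; "position": TCP position; "tool_rot": TCP orientation; "wrist_force": force on the tool from outside, world axes, zero at the start; "ft_torque": the same for the moment, N m; "finger_gap": finger opening in m; "grip_force": force on a finger pad.
Only numpy, scipy, OpenCV 4.12 (cv2) and the standard library are available. Lean on these libraries where they do the work, as an engineer would, in place of code of your own. Each camera call takes 0.05 s, during which the arm holds its last target. There are 200 camera calls.

## Working session

There is one attempt and no reset: what is moved stays moved. The work goes in short steps, Python scripts to look and compute and a tool call to move; the robot and the scene stay as the last step left them, time stands still between calls to the robot, and variables do not carry over. Pictures are saved under pics/ and viewed, at most 10 in all, crops included, and the job is handed in when it is done.

Besides the shell and the picture viewer there is one more tool, called after "Call:" as name([rows], argument=value, ...), one row to a line, values as JSON. arm_command: Moves the arm, as the interface text tells. Its arguments: {"type":"object","properties":{"commands":{"type":"array"},"squeeze":{"type":"number"}},"required":["commands"]}

```bash
ls; mkdir -p pics; cat > h.py <<'E'
import numpy as np, cv2
from plant import arm
from scipy.spatial.transform import Rotation as R
def cam(p,st=None):
    if "origin" in p: return np.array(p["origin"]),np.array(p["rotation"])
    T=np.eye(4);T[:3,:3]=R.from_quat(st["tool_rot"]).as_matrix();T[:3,3]=st["position"]
    T=T@np.array(p["T_tool_cam"]);return T[:3,3],T[:3,:3]
def atz(p,uv,z,st=None):
    o,r=cam(p,st);d=r@np.array([(uv[0]-p["cx"])/p["fx"],(uv[1]-p["cy"])/p["fy"],1]);return o+d*(z-o[2])/d[2]
def save(p,n): cv2.imwrite(f"pics/{n}.png",p["color"][:,:,::-1])
E
python3 - <<'E'
from h import *
st=arm.read_state();print(st["position"],st["tool_rot"])
for n in("top","side"):
    p=arm.snapshot(n);save(p,n+"0");o,r=cam(p);print(n,o,r.round(3).tolist(),p["fx"])
    for q in("holder","plate","cradle","probe","rack","jar","carton","mouse"):
        for f in arm.find_in(q,p)[:3]: print(q,round(f["confidence"],2),(o+r@np.array(f["location"])).round(3))
E
python3 -c "
import cv2,numpy as np
cv2.imwrite('pics/both.png',cv2.resize(np.vstack([cv2.imread('pics/top0.png'),cv2.imread('pics/side0.png')]),None,fx=.75,fy=.75))"
```

```text
pics
[ 0.27708829 -0.55929834  0.22996607] [ 9.73688275e-01  2.27880847e-01 -1.37054946e-04 -1.20132279e-03]
top [ 0.33813178 -0.00566777  1.69198427] [0.715, -0.694, 0.06, -0.062] 519.218440913701Traceback (most recent call last):
  File "<stdin>", line 6, in <module>
ValueError: matmul: Input operand 1 has a mismatch in its core dimension 0, with gufunc signature (n?,k),(k,m?)->(n?,m?) (size 3 is different from 4)
[ WARN:0@0.041] global loadsave.cpp:275 findDecoder imread_('pics/side0.png'): can't open/read file: check file path/integrity
Traceback (most recent call last):
ValueError: all the input arrays must have same number of dimensions, but the array at index 0 has 3 dimension(s) and the array at index 1 has 2 dimension(s)
```

The camera rotation is a quaternion, so I'll convert it.

```bash
sed -i 's/np.array(p\["rotation"\])/R.from_quat(p["rotation"]).as_matrix()/' h.py
python3 - <<'E'
from h import *
ims=[]
for n in("top","side"):
    p=arm.snapshot(n);save(p,n+"0");o,r=cam(p);print(n,o.round(3),r.round(2).tolist(),p["fx"]);ims.append(p["color"][:,:,::-1])
    for q in("holder","plate","cradle","probe","rack","jar","carton","mouse"):
        for f in arm.find_in(q,p)[:3]:
            l=np.array(f["location"]);print(q,round(f["confidence"],2),(o+r@l).round(3),(l[:2]/l[2]*p["fx"]+[p["cx"],p["cy"]]).round())
cv2.imwrite('pics/both.png',cv2.resize(np.vstack(ims),None,fx=.75,fy=.75))
E
```

```text
top [ 0.338 -0.006  1.692] [[0.03, -0.98, 0.17], [-1.0, -0.03, 0.0], [0.0, -0.17, -0.99]] 519.218440913701
holder 0.78 [0.54 0.23 0.02] [243. 226.]
plate 0.92 [0.538 0.232 0.027] [242. 227.]
cradle 0.71 [ 0.608 -0.196  0.007] [374. 210.]
cradle 0.62 [ 0.435 -0.318  0.005] [411. 264.]
cradle 0.58 [ 0.469 -0.188  0.017] [372. 252.]
probe 0.58 [ 0.464 -0.192  0.069] [375. 253.]
rack 0.82 [ 0.519 -0.016  0.069] [319. 233.]
jar 0.87 [0.553 0.398 0.081] [187. 218.]
carton 0.59 [0.767 0.06  0.052] [297. 157.]
mouse 0.72 [ 0.568 -0.413  0.022] [442. 224.]
mouse 0.18 [ 0.465 -0.192  0.071] [375. 252.]
side [ 0.587 -0.654  0.763] [[1.0, -0.02, 0.02], [-0.03, -0.73, 0.68], [0.0, -0.68, -0.73]] 391.55774966103957
holder 0.55 [0.539 0.189 0.024] [292. 160.]
holder 0.46 [0.542 0.226 0.033] [293. 149.]
plate 0.92 [0.54  0.22  0.031] [292. 151.]
cradle 0.97 [ 0.44  -0.318  0.01 ] [238. 336.]
cradle 0.64 [ 0.482 -0.227  0.017] [262. 292.]
cradle 0.55 [ 0.61  -0.205  0.01 ] [322. 284.]
probe 0.85 [ 0.475 -0.217  0.068] [257. 275.]
rack 0.87 [ 0.52  -0.035  0.071] [282. 208.]
rack 0.55 [ 0.476 -0.214  0.071] [257. 273.]
jar 0.73 [ 0.473 -0.216  0.069] [256. 275.]
jar 0.65 [0.555 0.39  0.055] [298. 110.]
carton 0.62 [0.771 0.028 0.055] [383. 191.]
mouse 0.7 [ 0.57  -0.413  0.041] [304. 378.]
mouse 0.37 [ 0.477 -0.213  0.07 ] [258. 273.]
```

View pics/both.png

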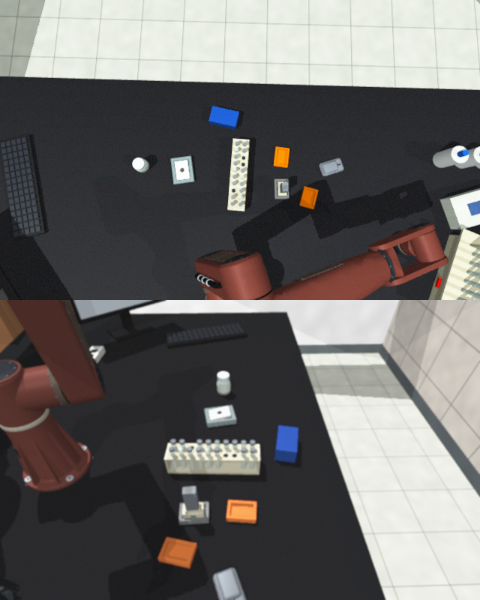

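The top and side views agree. The holder with the plate is near (0.54, 0.23) and the grey cradle with the probe is near (0.467, -0.19). The rack stands between them at y≈-0.02. There are two orange look-alikes beside the cradle. I'll go up and over for wrist views.

```bash
cat >> h.py <<'E'
def plan(tgt,yaw=None):
    st=arm.read_state();r=R.from_quat(st["tool_rot"]).as_matrix();y=np.arctan2(r[1,0],r[0,0])
    print("clock",round(st["clock"],2),"pos",np.round(st["position"],4),"yaw",round(y,3),"tilt",np.round(r[:2,2],4),"F",np.round(st["wrist_force"],1))
    d=(np.array(tgt)-st["position"])*100
    print("shift cm at current tool axes",(r.T@d).round(2))
    if yaw is not None:
        w=-(yaw-y);c,s=np.cos(yaw),np.sin(yaw);q=np.array([[c,s,0],[s,-c,0],[0,0,-1]])
        print("turn wz",round(w,3),"then shift cm",(q.T@d).round(2))
E
python3 - <<'E'
from h import *
p=arm.snapshot("wrist");print(np.round(p["T_tool_cam"],3),p["fx"])
plan([0.46,-0.24,0.33],0.)
E
```

```text
[[ 0.001 -0.964 -0.266  0.067]
 [ 1.     0.     0.001  0.   ]
 [-0.001 -0.266  0.964 -0.144]
 [ 0.     0.     0.     1.   ]] 350.847479777355
clock 1.05 pos [ 0.2774 -0.5601  0.2313] yaw 0.46 tilt [ 0. -0.] F [ 0.4 -0.7 -1.4]
shift cm at current tool axes [ 30.57 -20.58  -9.87]
turn wz 0.46 then shift cm [ 18.26 -32.01  -9.87]
```

Call:
arm_command([
  [[0,0,-2.5,0,0,0.115,1],[0,0,-2.5,0,0,0.115,1],[0,0,-2.5,0,0,0.115,1],[0,0,-2.5,0,0,0.115,1],[3,-3.6,0,0,0,0,1],[3,-3.6,0,0,0,0,1],[3,-3.6,0,0,0,0,1],[3,-3.6,0,0,0,0,1],[3,-3.6,0,0,0,0,1],[3,-3.6,0,0,0,0,1]],
])

```text
clock: 1.88
position: [0.4384, -0.3664, 0.3316]
tool_rot: [1.0, -0.0, 0.0, 0.0]
wrist_force: [0.8, -0.1, 0.5]
finger_gap: 0.0856
grip_force: 0.0
```

Call:
arm_command([
  [[3,-3.6,0,0,0,0,1],[2.2,-3.6,0,0,0,0,1],[2,-3.6,0,0,0,0,1],[0,-3.6,0,0,0,0,1],[0,0,0,0,0,0,1],[0,0,0,0,0,0,1]],
])

```text
clock: 2.38
position: [0.5063, -0.2267, 0.3315]
tool_rot: [1.0, 0.002, 0.0, 0.0]
wrist_force: [-0.2, -0.1, -0.1]
finger_gap: 0.0849
grip_force: 0.0
```

```bash
python3 - <<'E'
from h import *
plan([0.58,0.2,0.33],0.)
st=arm.read_state();p=arm.snapshot("wrist");save(p,"w1")
np.savez("w1.npz",**{k:p[k] for k in("color","fx","fy","cx","cy","T_tool_cam")},position=st["position"],tool_rot=st["tool_rot"])
E
```

```text
clock 2.38 pos [ 0.5063 -0.2267  0.3315] yaw 0.004 tilt [ 0.0001 -0.0005] F [-0.2 -0.1 -0.1]
shift cm at current tool axes [  7.53 -42.65   0.13]
turn wz 0.004 then shift cm [  7.37 -42.67   0.15]
```

View pics/w1.png

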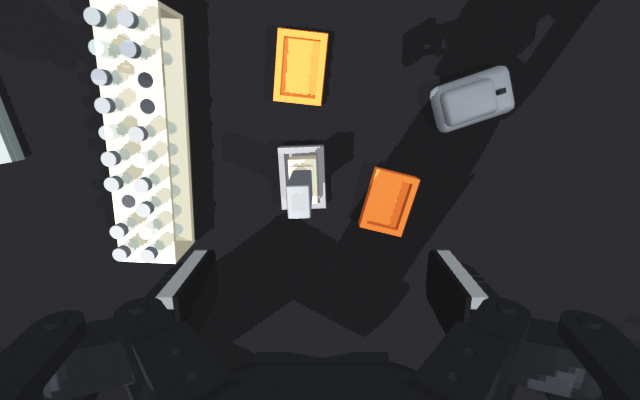

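The wrist view shows the probe's grip top at (299,202), inside the grey cradle with rim corners (278,147), (323,145), (327,207) and (280,210). The orange trays are at (300,66) and (390,201), and the rack is at (140,130). Next I'll go over to the holder.

Call:
arm_command([
  [[0.7,-3.8,0,0,0,0,1],[0.7,-3.8,0,0,0,0,1],[0.7,-3.8,0,0,0,0,1],[0.7,-3.8,0,0,0,0,1],[0.7,-3.8,0,0,0,0,1],[0.7,-3.8,0,0,0,0,1],[0.7,-3.8,0,0,0,0,1],[0.7,-3.8,0,0,0,0,1],[0.7,-3.8,0,0,0,0,1],[0.7,-3.8,0,0,0,0,1]],
])

```text
clock: 3.27
position: [0.5769, 0.1515, 0.3314]
tool_rot: [1.0, -0.001, 0.0, 0.0]
wrist_force: [0.5, -0.3, -0.2]
finger_gap: 0.0856
grip_force: 0.0
```

Call:
arm_command([
  [[0.7,-3.8,2,0,0,0,1],[0.7,0,2,0,0,0,1],[0,0,3,0,0,0,1],[0,0,0,0,0,0,0],[0,0,0,0,0,0,0]],
])

```text
clock: 3.68
position: [0.5887, 0.1862, 0.2596]
tool_rot: [1.0, -0.001, -0.003, 0.001]
wrist_force: [0.7, 0.4, -0.1]
finger_gap: 0.0638
grip_force: 0.0
```

```bash
python3 - <<'E'
from h import *
plan([0.59,0.29,0.26],0.)
st=arm.read_state();p=arm.snapshot("wrist")
np.savez("w2.npz",**{k:p[k] for k in("color","fx","fy","cx","cy","T_tool_cam")},position=st["position"],tool_rot=st["tool_rot"])
for q in("holder","plate"):
    for m in arm.masks_of(q,p)[:2]:
        M=m["region"].astype(np.uint8);c=max(cv2.findContours(M,0,2)[0],key=cv2.contourArea);r=cv2.minAreaRect(c);print(q,round(m["confidence"],2),r,cv2.boxPoints(r).round(1).tolist())
x=p["color"][:,:,::-1];cv2.imwrite("pics/w2.png",cv2.resize(x[80:330,200:500],None,fx=2.4,fy=2.4,interpolation=cv2.INTER_CUBIC))
E
```

```text
clock 3.68 pos [0.5887 0.1862 0.2596] yaw -0.002 tilt [-0.0056 -0.0015] F [ 0.7  0.4 -0.1]
shift cm at current tool axes [  0.11 -10.38  -0.06]
turn wz -0.002 then shift cm [  0.13 -10.38  -0.04]
holder 0.8 ((281.3967590332031, 200.66677856445312), (98.26776123046875, 80.75607299804688), 79.62415313720703) [[232.8000030517578, 159.60000610351562], [312.29998779296875, 145.10000610351562], [330.0, 241.6999969482422], [250.5, 256.29998779296875]]
plate 0.72 ((281.5523376464844, 203.64080810546875), (70.314208984375, 52.894981384277344), 77.73522186279297) [[248.1999969482422, 174.89999389648438], [299.8999938964844, 163.6999969482422], [314.8999938964844, 232.39999389648438], [263.20001220703125, 243.60000610351562]]
```

View pics/w2.png

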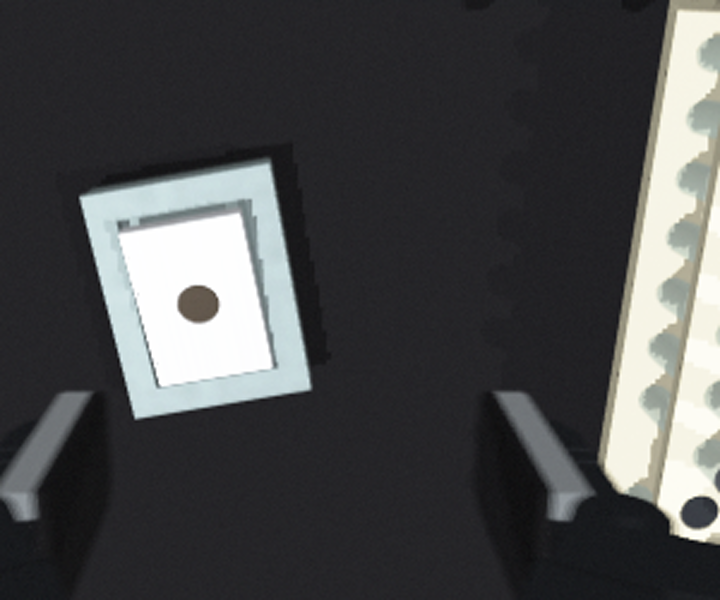

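The wrist crop shows the plate in the holder, turned about +0.24 rad, with the spot at crop (198,304). It isn't clear which end is up, so I'll take two closer views and triangulate the corners.

Call:
arm_command([
  [[-0.5,0,2.5,0,0,0,0],[-0.5,0,2.5,0,0,0,0],[-0.5,0,2.5,0,0,0,0],[-0.5,0,0,0,0,0,0],[0,0,0,0,0,0,0],[0,0,0,0,0,0,0],[0,0,0,0,0,0,0],[0,0,0,0,0,0,0]],
])

```text
clock: 4.5
position: [0.5717, 0.1881, 0.1901]
tool_rot: [1.0, -0.0, 0.003, -0.001]
wrist_force: [-0.2, -0.5, -0.0]
finger_gap: 0.0001
grip_force: 0.0
```

```bash
cat >> h.py <<'E'
def quad(M):
    c=max(cv2.findContours(M.astype(np.uint8),0,2)[0],key=cv2.contourArea);h=cv2.convexHull(c)
    for e in np.linspace(.01,.2,60):
        a=cv2.approxPolyDP(h,e*cv2.arcLength(h,True),True)
        if len(a)<=4: break
    return a[:,0].astype(np.float32)
def grab(n):
    st=arm.read_state();p=arm.snapshot("wrist")
    np.savez(n+".npz",**{k:p[k] for k in("color","fx","fy","cx","cy","T_tool_cam")},position=st["position"],tool_rot=st["tool_rot"])
    save(p,n);return p,st
E
python3 - <<'E'
from h import *
plan([0.565,0.28,0.18])
p,st=grab("w3")
g=p["color"].astype(int)
print([ (m["confidence"],quad(m["region"]).tolist()) for q in("plate","holder") for m in arm.masks_of(q,p)[:1]])
E
```

```text
clock 4.5 pos [0.5717 0.1881 0.1901] yaw -0.0 tilt [0.0051 0.001 ] F [-0.2 -0.5 -0. ]
shift cm at current tool axes [-0.68 -9.19  1.02]
[(0.89, [[297.0, 165.0], [311.0, 235.0], [258.0, 254.0], [235.0, 179.0]]), (0.94, [[311.0, 140.0], [329.0, 234.0], [245.0, 270.0], [217.0, 160.0]])]
```

Call:
arm_command([
  [[0,-3.3,0,0,0,0,0],[0,-3.3,0,0,0,0,0],[0,-3.3,0,0,0,0,0],[0,0,0,0,0,0,0],[0,0,0,0,0,0,0],[0,0,0,0,0,0,0]],
])

```text
clock: 5.15
position: [0.5697, 0.2866, 0.1871]
tool_rot: [1.0, 0.0, -0.0, 0.0]
wrist_force: [0.4, 0.0, 0.2]
finger_gap: 0.0001
grip_force: 0.0
```

```bash
python3 - <<'E'
from h import *
p,st=grab("w4")
print([ (m["confidence"],quad(m["region"]).tolist()) for q in("plate","holder") for m in arm.masks_of(q,p)[:1]])
a=cv2.imread("pics/w3.png");b=cv2.imread("pics/w4.png")
cv2.imwrite("pics/w34.png",np.hstack([cv2.resize(i[80:340,u:u+200],None,fx=2,fy=2.,interpolation=2) for i,u in((a,140),(b,280))]))
E
```

```text
[(0.81, [[409.0, 162.0], [417.0, 243.0], [360.0, 253.0], [347.0, 174.0]]), (0.97, [[419.0, 137.0], [435.0, 254.0], [359.0, 267.0], [326.0, 155.0]])]
```

View pics/w34.png

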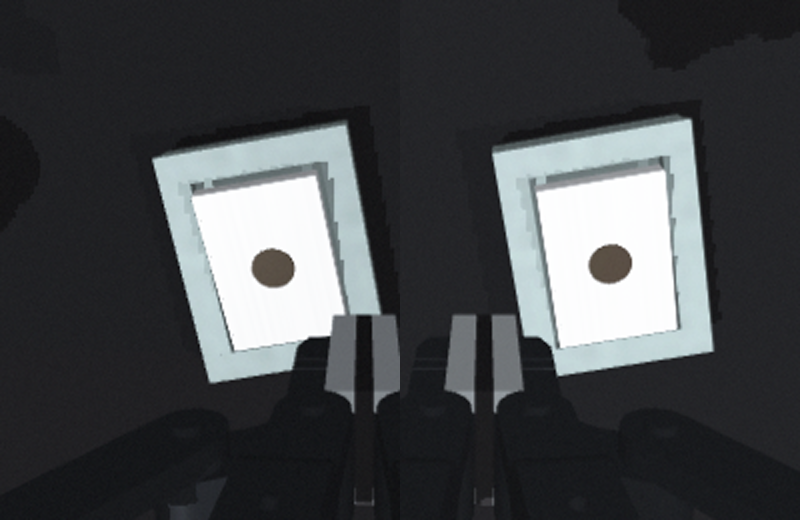

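```bash
cat >> h.py <<'E'
def load(n): return dict(np.load(n+".npz"))
def tri(views):
    A=np.zeros((3,3));b=np.zeros(3)
    for p,uv in views:
        o,r=cam(p,p);d=r@np.array([(uv[0]-p["cx"])/p["fx"],(uv[1]-p["cy"])/p["fy"],1]);d/=np.linalg.norm(d)
        Q=np.eye(3)-np.outer(d,d);A+=Q;b+=Q@o
    return np.linalg.solve(A,b)
def lines(M):
    "corner points by fitting a line to each side of the region"
    q=quad(M);c=max(cv2.findContours(M.astype(np.uint8),0,1)[0],key=cv2.contourArea)[:,0].astype(float);L=[]
    for i in range(4):
        a,b=q[i].astype(float),q[(i+1)%4].astype(float);t=(b-a)/np.linalg.norm(b-a);n=np.array([-t[1],t[0]])
        s=(c-a)@t/np.linalg.norm(b-a);k=(abs((c-a)@n)<2.5)&(s>.1)&(s<.9)
        vx,vy,x,y=cv2.fitLine(c[k].astype(np.float32),cv2.DIST_HUBER,0,.01,.01).ravel();L.append(np.cross([x,y,1],[x+vx,y+vy,1]))
    return [(lambda h:h[:2]/h[2])(np.cross(L[i-1],L[i])) for i in range(4)]
E
python3 - <<'E'
from h import *
a,b=load("w3"),load("w4");P=[]
for p in(a,b,load("w2")):
    M=(p["color"].min(2)>238).astype(np.uint8);n,l,s,ce=cv2.connectedComponentsWithStats(M)
    k=[i for i in range(1,n) if 1500<s[i,4]<6000 and s[i,0]>150 and s[i,0]+s[i,2]<460];print(s[k].tolist())
    M=(l==k[0]).astype(np.uint8);c=cv2.findContours(M,0,1)[0];q=lines(cv2.drawContours(M.copy(),c,-1,1,-1))
    hole=cv2.drawContours(M.copy(),c,-1,1,-1)-M
    n,l,s,ce=cv2.connectedComponentsWithStats(hole);sp=ce[1+np.argmax(s[1:,4])]
    q=sorted(q,key=lambda t:t[1]);q=sorted(q[:2],key=lambda t:t[0])+sorted(q[2:],key=lambda t:t[0])
    P.append(q+[sp]);print(np.round(P[-1],1).tolist())
for i,nm in enumerate(("farL","farR","nearL","nearR","spot")): print(nm,tri([(a,P[0][i]),(b,P[1][i])]).round(4), tri([(load("w2"),P[2][i]),(b,P[1][i])]).round(4))
# holder outer corners hand-picked (left: far L, far R, near L ; right: far L, far R, near R)
for l,r in(((152,157),(492,148)),((347,121),(690,118))):
    print("holder",tri([(a,(140+l[0]/2,80+l[1]/2)),(b,(280+(r[0]-400)/2,80+r[1]/2))]).round(4))
E
```

```text
[[236, 168, 76, 87, 4296]]
[[235.7, 178.8], [296.6, 168.2], [258.1, 255.9], [311.0, 236.3], [276.1, 213.8]]
[[349, 166, 69, 88, 4499]]
[[348.5, 176.3], [411.3, 165.5], [360.3, 252.9], [417.3, 243.6], [384.7, 211.6]]
[[250, 169, 63, 72, 2977]]
[[249.5, 178.0], [299.1, 169.0], [266.7, 240.0], [312.4, 232.3], [282.1, 206.3]]
farL [0.5721 0.2629 0.0345] [0.5724 0.2629 0.0348]
farR [0.5817 0.2095 0.0351] [0.5819 0.2095 0.0347]
nearL [0.4943 0.2491 0.0228] [0.4961 0.2493 0.0246]
nearR [0.5127 0.1981 0.0313] [0.5058 0.1962 0.0253]
spot [0.5387 0.2293 0.0301] [0.5391 0.2294 0.0308]
holder [0.5889 0.2822 0.0229]
holder [0.6032 0.1951 0.0197]
```

The far (+x) end is the raised one, at z≈35 mm against 24 mm. Yaw is ≈0.175 and the holder centre is ≈(0.541, 0.229). I'll press with the shut fingers turned across the plate.

```bash
python3 - <<'E'
from h import *
print(np.round(arm.read_state()["joint_positions"],3));plan([0.5615,0.2327,0.05],1.745)
E
```

```text
[ 0.355  0.282  1.62  -0.     1.24   1.927]
clock 5.3 pos [0.5698 0.2857 0.1871] yaw -0.002 tilt [-0.0002 -0.0005] F [-0.2 -0.3  0. ]
shift cm at current tool axes [-0.82  5.29 13.71]
turn wz -1.747 then shift cm [-5.07 -1.74 13.71]
```

Call:
arm_command([
  [[0,0,0,0,0,-0.1165,0],[0,0,0,0,0,-0.1165,0],[0,0,0,0,0,-0.1165,0],[0,0,0,0,0,-0.1165,0],[0,0,0,0,0,-0.1165,0],[0,0,0,0,0,-0.1165,0],[0,0,0,0,0,-0.1165,0],[0,0,0,0,0,-0.1165,0],[0,0,0,0,0,-0.1165,0],[0,0,0,0,0,-0.1165,0]],
])

```text
clock: 6.13
position: [0.5699, 0.2856, 0.1872]
tool_rot: [0.834, 0.552, -0.0, 0.0]
wrist_force: [0.4, 0.2, 1.0]
finger_gap: -0.0001
grip_force: 0.0
```

Call:
arm_command([
  [[0,0,0,0,0,-0.1165,0],[0,0,0,0,0,-0.1165,0],[0,0,0,0,0,-0.1165,0],[0,0,0,0,0,-0.1165,0],[0,0,0,0,0,-0.1165,0],[-2.5,-0.8,3,0,0,0,0],[-2.5,-0.9,3,0,0,0,0],[0,0,3,0,0,0,0],[0,0,2,0,0,0,0],[0,0,0,0,0,0,0]],
])

```text
clock: 6.97
position: [0.5573, 0.2316, 0.0715]
tool_rot: [0.643, 0.766, -0.005, -0.003]
wrist_force: [-0.9, -0.4, -0.1]
finger_gap: 0.0004
grip_force: 0.0
```

Call:
arm_command([
  [[0,0,0,0,0,0,0],[0,0,0,0,0,0,0],[0,0,0,0,0,0,0]],
])

```text
clock: 7.22
position: [0.5639, 0.2352, 0.0798]
tool_rot: [0.642, 0.767, 0.002, 0.001]
wrist_force: [0.0, -1.3, 0.6]
finger_gap: 0.0002
grip_force: 0.0
```

```bash
python3 - <<'E'
from h import *
plan([0.5615,0.2327,0.04],1.745)
E
```

```text
clock 7.22 pos [0.5639 0.2352 0.0798] yaw 1.747 tilt [0.0045 0.0013] F [ 0.  -1.3  0.6]
shift cm at current tool axes [-0.2  -0.29  3.98]
turn wz 0.002 then shift cm [-0.2  -0.28  3.98]
```

Call:
arm_command([
  [[0,0,1,0,0,0,0],[0,0,1,0,0,0,0],[0,0,1,0,0,0,0],[0,0,0,0,0,0,0],[0,0,0,0,0,0,0],[0,0,0,0,0,0,0],[0,0,0,0,0,0,0],[0,0,0,0,0,0,0]],
])

```text
clock: 7.88
position: [0.5622, 0.2348, 0.0476]
tool_rot: [0.642, 0.767, 0.0, 0.0]
wrist_force: [-0.2, 0.6, -0.2]
finger_gap: -0.0001
grip_force: 0.0
```

```bash
python3 - <<'E'
from h import *
plan([0.5615,0.2327,0.04],1.745)
E
```

```text
clock 7.88 pos [0.5622 0.2348 0.0476] yaw 1.747 tilt [0.0009 0.0003] F [-0.2  0.6 -0.2]
shift cm at current tool axes [-0.2  -0.11  0.76]
turn wz 0.002 then shift cm [-0.2  -0.1   0.76]
```

Call:
arm_command([
  [[-0.2,-0.1,0.3,0,0,0,0],[0,0,0.3,0,0,0,0],[0,0,0.3,0,0,0,0],[0,0,0.2,0,0,0,0],[0,0,0.2,0,0,0,0],[0,0,0.2,0,0,0,0],[0,0,0.1,0,0,0,0],[0,0,0,0,0,0,0]],
])

```text
clock: 8.55
position: [0.5612, 0.2325, 0.0312]
tool_rot: [0.642, 0.767, 0.0, 0.0]
wrist_force: [-0.6, -0.4, 0.6]
finger_gap: -0.0002
grip_force: 0.3
```

Call:
arm_command([
  [[0,0,0.1,0,0,0,0],[0,0,0.1,0,0,0,0],[0,0,0.1,0,0,0,0],[0,0,0.1,0,0,0,0],[0,0,0.1,0,0,0,0],[0,0,0.1,0,0,0,0],[0,0,0,0,0,0,0]],
])

```text
clock: 9.13
position: [0.5618, 0.2327, 0.0253]
tool_rot: [0.642, 0.767, 0.001, 0.0]
wrist_force: [1.4, 0.1, 2.1]
finger_gap: 0.0003
grip_force: 0.8
```

Call:
arm_command([
  [[0,0,0.1,0,0,0,0],[0,0,0.05,0,0,0,0],[0,0,0,0,0,0,0],[0,0,0,0,0,0,0]],
])

```text
clock: 9.47
position: [0.5619, 0.2327, 0.0241]
tool_rot: [0.642, 0.767, 0.001, 0.001]
wrist_force: [2.1, -0.5, 3.3]
finger_gap: -0.0003
grip_force: 1.6
```

Call:
arm_command([
  [[0,0,0.05,0,0,0,0],[0,0,0.05,0,0,0,0],[0,0,0,0,0,0,0],[0,0,0,0,0,0,0]],
])

```text
clock: 9.8
position: [0.5619, 0.2327, 0.024]
tool_rot: [0.642, 0.767, 0.001, 0.0]
wrist_force: [1.0, -1.0, 8.4]
finger_gap: -0.0
grip_force: 4.1
```

Call:
arm_command([
  [[0,0,0.05,0,0,0,0],[0,0,0.05,0,0,0,0],[0,0,0,0,0,0,0],[0,0,0,0,0,0,0]],
])

```text
clock: 10.13
position: [0.562, 0.2327, 0.024]
tool_rot: [0.642, 0.767, 0.0, 0.0]
wrist_force: [-2.5, -2.0, 13.5]
finger_gap: 0.0005
grip_force: 6.5
```

Call:
arm_command([
  [[0,0,-0.3,0,0,0,0],[0,0,-1,0,0,0,0],[0,0,-2,0,0,0,0],[0,0,-3,0,0,0,0],[0,0,-4,0,0,0,0],[0,0,-4,0,0,0,0],[0,0,-2,0,0,0,0],[0,0,0,0,0,0,0],[0,0,0,0,0,0,0],[0,0,0,0,0,0,0]],
])

```text
clock: 10.97
position: [0.5594, 0.2321, 0.1829]
tool_rot: [0.642, 0.767, -0.002, -0.001]
wrist_force: [-0.2, 0.4, -0.6]
finger_gap: 0.0001
grip_force: 0.0
```

```bash
python3 - <<'E'
from h import *
p,st=grab("w5");plan([0.5,-0.19,0.32],0.174)
m=arm.masks_of("plate",p)[:1];print(quad(m[0]["region"]).tolist())
for z in(.024,): print([atz(p,u,z,st).round(4).tolist() for u in quad(m[0]["region"])])
s=arm.snapshot("side");save(s,"s1")
a=cv2.resize(p["color"][:,:,::-1],None,fx=.75,fy=.75);b=cv2.resize(s["color"][120:190,230:350,::-1],None,fx=4,fy=4,interpolation=2)
cv2.imwrite("pics/w5s.png",np.vstack([a,b]))
E
```

```text
clock 11.02 pos [0.559 0.232 0.182] yaw 1.747 tilt [-0.0052 -0.0013] F [ 0.8  0.1 -0.7]
shift cm at current tool axes [-40.52 -13.29 -13.71]
turn wz 1.573 then shift cm [-13.12  40.54 -13.8 ]
[[254.0, 146.0], [344.0, 144.0], [344.0, 205.0], [257.0, 206.0]]
[[0.4965, 0.2488, 0.024], [0.5725, 0.2641, 0.024], [0.5831, 0.2103, 0.024], [0.506, 0.1955, 0.024]]
```

View pics/w5s.png

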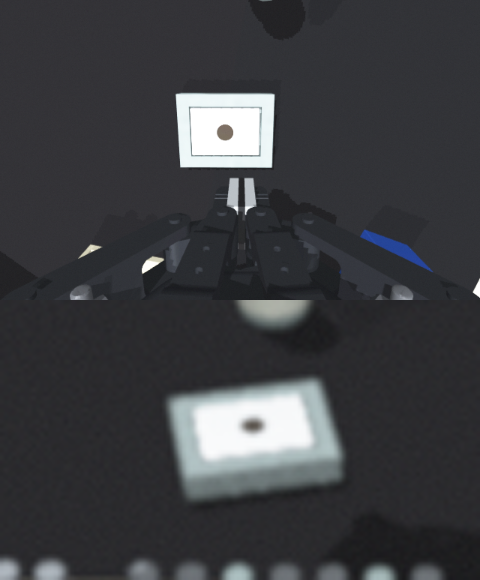

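The plate now lies level in the recess with an even gap all round, and its spot is at (225,132) in the upper view. Next comes the probe.

Call:
arm_command([
  [[0,0,-1,0,0,0.121,0],[0,0,-1,0,0,0.121,0],[0,0,-1,0,0,0.121,0],[0,0,-1,0,0,0.121,0],[0,0,-1,0,0,0.121,0],[0,0,-1,0,0,0.121,0],[0,0,-1,0,0,0.121,0],[0,0,-1,0,0,0.121,0],[0,0,-1,0,0,0.121,1],[0,0,-1,0,0,0.121,1]],
])

```text
clock: 11.95
position: [0.5602, 0.2323, 0.2829]
tool_rot: [0.965, 0.263, -0.002, -0.0]
wrist_force: [0.3, -0.0, -0.1]
finger_gap: 0.0232
grip_force: 0.0
```

```bash
python3 - <<'E'
from h import *
p=load("w1")
print("cradle",[atz(p,u,.02,p)[:2].round(4).tolist() for u in((278,147),(323,145),(327,207),(280,210))])
plan([0.5,-0.13,0.30],0.0)
p=load("w5");M=(p["color"].min(2)>238).astype(np.uint8);n,l,s,ce=cv2.connectedComponentsWithStats(M)
k=[i for i in range(1,n) if s[i,0]>240 and s[i,0]+s[i,2]<360 and s[i,4]>2000];print(s[k])
M=(l==k[0]).astype(np.uint8);c=cv2.findContours(M,0,1)[0];F=cv2.drawContours(M.copy(),c,-1,1,-1)
q=np.array([atz(p,u,.024,p)[:2] for u in lines(F)]);print(q.round(4).tolist(),q.mean(0))
E2=np.roll(q,-1,0)-q;print(np.degrees(0),np.arctan2(E2[:,1],E2[:,0]).round(3),np.linalg.norm(E2,axis=1).round(4))
n,l,s,ce=cv2.connectedComponentsWithStats(F-M);print("spot",atz(p,ce[1+np.argmax(s[1:,4])],.024,p))
E
```

```text
cradle [[0.5127, -0.1707], [0.5155, -0.2291], [0.4315, -0.2349], [0.427, -0.171]]
clock 11.95 pos [0.5602 0.2323 0.2829] yaw 0.531 tilt [-0.0038 -0.001 ] F [ 0.3 -0.  -0.1]
shift cm at current tool axes [-23.55  28.18  -1.65]
turn wz 0.531 then shift cm [-6.02 36.23 -1.71]
[[ 254  144   92   63 5274]]
[[0.5736, 0.2645], [0.5828, 0.2093], [0.5056, 0.1954], [0.4959, 0.2498]] [0.53948567 0.22976636]
0.0 [-1.405 -2.963  1.747  0.187] [0.0559 0.0785 0.0552 0.0791]
spot [0.5394794  0.22933017 0.024     ]
```

Call:
arm_command([
  [[0,0,-1,0,0,0.12,1],[0,0,-1,0,0,0.12,1],[0,0,0,0,0,0.12,1],[0,0,0,0,0,0.12,1],[-0.6,3.6,0,0,0,0,1],[-0.6,3.6,0,0,0,0,1],[-0.6,3.6,0,0,0,0,1],[-0.6,3.6,0,0,0,0,1],[-0.6,3.6,0,0,0,0,1],[-0.6,3.6,0,0,0,0,1]],
])

```text
clock: 12.78
position: [0.5363, 0.0134, 0.3027]
tool_rot: [1.0, 0.029, -0.002, -0.0]
wrist_force: [1.2, -0.3, 0.1]
finger_gap: 0.0854
grip_force: 0.0
```

Call:
arm_command([
  [[-0.6,3.6,0,0,0,0,1],[-0.6,3.6,0,0,0,0,1],[-0.6,3.6,0,0,0,0,1],[-0.6,3.6,0,0,0,0,1],[0,0,0,0,0,0,1],[0,0,0,0,0,0,1],[0,0,0,0,0,0,1],[0,0,0,0,0,0,1],[0,0,0,0,0,0,1]],
])

```text
clock: 13.53
position: [0.5219, -0.129, 0.3042]
tool_rot: [1.0, 0.03, -0.0, -0.0]
wrist_force: [1.4, 0.2, 0.1]
finger_gap: 0.0856
grip_force: 0.0
```

```bash
python3 - <<'E'
from h import *
p,st=grab("w6");plan([.49,-.24,.3],0.04)
E
```

```text
clock 13.58 pos [ 0.5219 -0.129   0.3043] yaw 0.059 tilt [-0.0005  0.0005] F [-0.2  0.9  0.3]
shift cm at current tool axes [-3.85 10.89  0.43]
turn wz 0.019 then shift cm [-3.63 10.96  0.43]
```

Call:
arm_command([
  [[0,3.5,0.5,0,0,0,1],[0,3.5,0.5,0,0,0,1],[0,3.5,0.5,0,0,0,1],[0,0,0,0,0,0,1],[0,0,0,0,0,0,1],[0,0,0,0,0,0,1],[0,0,0,0,0,0,1],[0,0,0,0,0,0,1]],
])

```text
clock: 14.25
position: [0.5282, -0.2338, 0.2901]
tool_rot: [1.0, 0.03, 0.0, 0.0]
wrist_force: [0.1, 0.2, -0.3]
finger_gap: 0.0853
grip_force: 0.0
```

```bash
python3 - <<'E'
from h import *
p,st=grab("w7");plan([.49,-.24,.3],0.04)
a=cv2.imread("pics/w6.png");b=cv2.imread("pics/w7.png");o=[]
for i,nm in((a,"w6"),(b,"w7")):
    q=load(nm);O,r=cam(q,q);c=r.T@(np.array([.472,-.201,.08])-O);u,v=(c[:2]/c[2]*q["fx"]+[q["cx"],q["cy"]]).astype(int)
    u=min(max(u,65),575);v=min(max(v,95),305);print(nm,u-65,v-90);o.append(cv2.resize(i[v-90:v+90,u-65:u+65],None,fx=3,fy=3,interpolation=2))
cv2.imwrite("pics/w67.png",np.hstack(o))
E
```

```text
clock 14.3 pos [ 0.5281 -0.2339  0.2901] yaw 0.059 tilt [ 0.0006 -0.0001] F [-0.4  0.5  0.3]
shift cm at current tool axes [-3.84  0.38 -0.99]
turn wz 0.019 then shift cm [-3.84  0.46 -0.99]
w6 318 122
w7 222 126
```

View pics/w67.png

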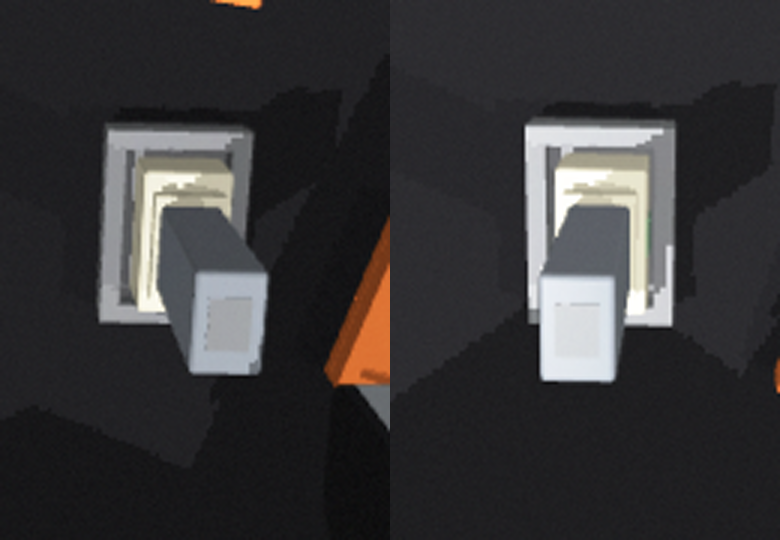

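Both crops show the probe upright in the grey cradle. The grip top spans (190–267, 271–374) in the left crop and (541–615, 276–381) in the right. Now I'll triangulate it.

```bash
python3 - <<'E'
from h import *
a,b=load("w6"),load("w7")
A=lambda x,y:(318+x/3,122+y/3)
B=lambda x,y:(222+(x-390)/3,126+y/3)
T=[((196,271),(541,276)),((267,271),(615,276)),((262,374),(615,382)),((190,374),(541,381))]
q=np.array([tri([(a,A(*l)),(b,B(*r))]) for l,r in T]);print(q.round(4),q.mean(0).round(4))
e=(q[0]+q[1]-q[2]-q[3])/2;f=(q[0]+q[3]-q[1]-q[2])/2;print("yaw",np.arctan2(e[1],e[0]),np.arctan2(-f[0],f[1]),np.linalg.norm(e),np.linalg.norm(f))
for l,r in(((106,126),(526,123)),((252,131),(675,122))): print("cradle",tri([(a,A(*l)),(b,B(*r))]).round(4))
c=np.array([atz(b,B(*u),.02,b)[:2] for u in((526,123),(675,122),(672,326),(527,325))]);print(c.round(4).tolist(),c.mean(0))
E
```

```text
[[ 0.4865 -0.191   0.1261]
 [ 0.4878 -0.2138  0.126 ]
 [ 0.454  -0.2154  0.13  ]
 [ 0.4523 -0.1922  0.129 ]] [ 0.4702 -0.2031  0.1278]
yaw 0.04181828801943667 0.06571379809822989 0.034217356093652986 0.023086754874169006
cradle [ 0.5121 -0.1694  0.0154]
cradle [ 0.5154 -0.2294  0.0183]
[[0.5127, -0.1701], [0.5166, -0.2294], [0.4296, -0.233], [0.4264, -0.1721]] [ 0.47134135 -0.20115077]
```

Call:
arm_command([
  [[-1.9,-1.1,0,0,0,0.011,1],[-1.9,-1.1,2,0,0,0,1],[-1.8,-1.2,3,0,0,0,1],[0,0,3,0,0,0,1],[0,0,0,0,0,0,1],[0,0,0,0,0,0,1],[0,0,0,0,0,0,1],[0,0,0,0,0,0,1],[0,0,0,0,0,0,1]],
])

```text
clock: 15.05
position: [0.4721, -0.205, 0.2123]
tool_rot: [1.0, 0.023, 0.002, 0.001]
wrist_force: [-1.4, -0.3, 0.3]
finger_gap: 0.0854
grip_force: 0.0
```

```bash
python3 - <<'E'
from h import *
plan([.470,-.2025,.075],0.048)
E
```

```text
clock 15.05 pos [ 0.4721 -0.205   0.2123] yaw 0.047 tilt [ 0.004  -0.0024] F [-1.4 -0.3  0.3]
shift cm at current tool axes [-0.25 -0.3  13.73]
turn wz -0.001 then shift cm [-0.2  -0.26 13.73]
```

Call:
arm_command([
  [[0,-0.2,2,0,0,0,1],[0,0,2,0,0,0,1],[0,0,2,0,0,0,1],[0,0,2,0,0,0,1],[0,0,2,0,0,0,1],[0,0,1.5,0,0,0,1],[0,0,1,0,0,0,1],[0,0,0.5,0,0,0,1],[0,0,0,0,0,0,1],[0,0,0,0,0,0,1]],
])

```text
clock: 15.88
position: [0.471, -0.2025, 0.0805]
tool_rot: [1.0, 0.023, 0.001, 0.0]
wrist_force: [-0.7, 0.2, 1.0]
finger_gap: 0.0857
grip_force: 0.0
```

Call:
arm_command([
  [[0,0,0,0,0,0,1],[0,0,0,0,0,0,1],[0,0,0,0,0,0,1]],
])

```text
clock: 16.13
position: [0.4709, -0.2024, 0.0807]
tool_rot: [1.0, 0.023, 0.001, 0.001]
wrist_force: [0.5, -0.5, 0.5]
finger_gap: 0.0856
grip_force: 0.0
```

```bash
python3 - <<'E'
from h import *
plan([.470,-.2025,.074],0.048)
E
```

```text
clock 16.13 pos [ 0.4709 -0.2024  0.0807] yaw 0.046 tilt [ 0.0018 -0.0011] F [ 0.5 -0.5  0.5]
shift cm at current tool axes [-0.09  0.    0.67]
turn wz -0.002 then shift cm [-0.09  0.    0.67]
```

Down another 6 mm, then close.

Call:
arm_command([
  [[-0.1,0,0.3,0,0,0,1],[0,0,0.3,0,0,0,1],[0,0,0,0,0,0,1],[0,0,0,0,0,0,1],[0,0,0,0,0,0,0],[0,0,0,0,0,0,0],[0,0,0,0,0,0,0],[0,0,0,0,0,0,0],[0,0,0,0,0,0,0],[0,0,0,0,0,0,0]],
], squeeze=50)

```text
clock: 16.97
position: [0.4694, -0.2022, 0.0739]
tool_rot: [1.0, 0.023, 0.0, 0.0]
wrist_force: [-0.1, -0.5, -1.9]
finger_gap: 0.0233
grip_force: 49.5
```

Call:
arm_command([
  [[0,0,0,0,0,0,0],[0,0,0,0,0,0,0],[0,0,0,0,0,0,0],[0,0,0,0,0,0,0]],
])

```text
clock: 17.3
position: [0.4694, -0.2022, 0.0738]
tool_rot: [1.0, 0.023, 0.0, 0.0]
wrist_force: [1.1, -0.4, 0.8]
finger_gap: 0.0237
grip_force: 49.7
```

Call:
arm_command([
  [[0,0,-0.5,0,0,0,0],[0,0,-1,0,0,0,0],[0,0,-1.5,0,0,0,0],[0,0,-2,0,0,0,0],[0,0,-2.5,0,0,0,0],[0,0,-2.5,0,0,0,0],[0,0,-2.5,0,0,0,0],[0,0,-2.5,0,0,0,0],[0,0,-2,0,0,0,0],[0,0,-1,0,0,0,0]],
])

```text
clock: 18.13
position: [0.4703, -0.2027, 0.2577]
tool_rot: [1.0, 0.023, 0.002, 0.001]
wrist_force: [1.4, 0.5, -1.8]
finger_gap: 0.0234
grip_force: 49.5
```

Call:
arm_command([
  [[0,0,0,0,0,0,0],[0,0,0,0,0,0,0],[0,0,0,0,0,0,0],[0,0,0,0,0,0,0]],
])

```text
clock: 18.47
position: [0.4679, -0.2013, 0.2514]
tool_rot: [1.0, 0.023, -0.002, -0.001]
wrist_force: [0.1, 0.3, -1.3]
finger_gap: 0.0237
grip_force: 49.5
```

```bash
python3 - <<'E'
from h import *
plan([.5395,.2296,.25],0.177)
s=arm.snapshot("side");cv2.imwrite("pics/s2.png",cv2.resize(s["color"][100:400,120:440,::-1],None,fx=1.8,fy=1.8))
E
```

```text
clock 18.47 pos [ 0.4679 -0.2013  0.2514] yaw 0.046 tilt [-0.0036  0.0022] F [ 0.1  0.3 -1.3]
shift cm at current tool axes [  9.15 -42.72   0.21]
turn wz -0.131 then shift cm [ 14.64 -41.16   0.14]
```

View pics/s2.png

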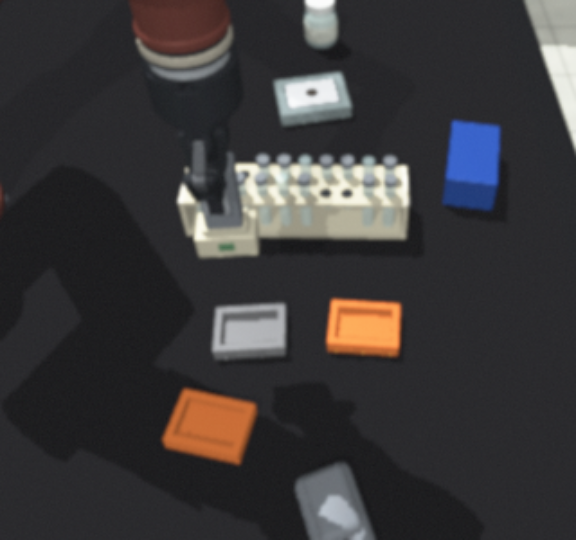

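The side view shows the probe held upright at (225,200) and clear of the cradle, which is empty at (250,330). The rack is still untouched. I'll turn it and carry it over.

Call:
arm_command([
  [[0,0,0,0,0,-0.044,0],[0,0,0,0,0,-0.044,0],[0,0,0,0,0,-0.043,0],[0.5,-1.5,0,0,0,0,0],[0.9,-2.5,0,0,0,0,0],[0.9,-2.5,0,0,0,0,0],[0.9,-2.5,0,0,0,0,0],[0.9,-2.5,0,0,0,0,0],[0.9,-2.5,0,0,0,0,0],[0.9,-2.5,0,0,0,0,0]],
])

```text
clock: 19.35
position: [0.4975, -0.0279, 0.2523]
tool_rot: [0.996, 0.088, -0.001, -0.0]
wrist_force: [0.8, -1.1, -2.7]
finger_gap: 0.0233
grip_force: 49.5
```

Call:
arm_command([
  [[0.9,-2.5,0,0,0,0,0],[0.9,-2.5,0,0,0,0,0],[0.9,-2.5,0,0,0,0,0],[0.9,-2.5,0,0,0,0,0],[0.9,-2.5,0,0,0,0,0],[0.9,-2.5,0,0,0,0,0],[0.9,-2.5,0,0,0,0,0],[0.9,-2.5,0,0,0,0,0],[0.8,-2.5,0,0,0,0,0],[0.7,-1.5,0,0,0,0,0]],
])

```text
clock: 20.18
position: [0.5406, 0.2247, 0.2521]
tool_rot: [0.996, 0.089, -0.001, -0.0]
wrist_force: [-0.8, 0.1, -2.4]
finger_gap: 0.0236
grip_force: 49.5
```

Call:
arm_command([
  [[0,0,0,0,0,0,0],[0,0,0,0,0,0,0],[0,0,0,0,0,0,0],[0,0,0,0,0,0,0],[0,0,0,0,0,0,0],[0,0,0,0,0,0,0]],
])

```text
clock: 20.68
position: [0.5414, 0.2214, 0.2537]
tool_rot: [0.996, 0.088, -0.0, 0.0]
wrist_force: [0.1, -0.5, -2.0]
finger_gap: 0.0236
grip_force: 49.6
```

```bash
python3 - <<'E'
from h import *
plan([.539,.2299,.15],0.177)
E
```

```text
clock 20.68 pos [0.5414 0.2214 0.2537] yaw 0.176 tilt [ 0.     -0.0002] F [ 0.1 -0.5 -2. ]
shift cm at current tool axes [-0.09 -0.88 10.37]
turn wz -0.001 then shift cm [-0.09 -0.88 10.37]
```

Call:
arm_command([
  [[-0.1,-0.9,1,0,0,0,0],[0,0,2,0,0,0,0],[0,0,2,0,0,0,0],[0,0,2,0,0,0,0],[0,0,2,0,0,0,0],[0,0,1.5,0,0,0,0],[0,0,1,0,0,0,0],[0,0,0.5,0,0,0,0],[0,0,0,0,0,0,0],[0,0,0,0,0,0,0]],
])

```text
clock: 21.52
position: [0.5392, 0.2313, 0.134]
tool_rot: [0.996, 0.089, 0.0, -0.0]
wrist_force: [-1.0, 0.4, -2.1]
finger_gap: 0.0237
grip_force: 49.7
```

Call:
arm_command([
  [[0,0,0,0,0,0,0],[0,0,0,0,0,0,0],[0,0,0,0,0,0,0],[0,0,0,0,0,0,0]],
])

```text
clock: 21.85
position: [0.5394, 0.2312, 0.1345]
tool_rot: [0.996, 0.089, 0.001, -0.0]
wrist_force: [0.2, 0.8, -1.9]
finger_gap: 0.0235
grip_force: 49.7
```

```bash
python3 - <<'E'
from h import *
plan([.539,.2299,.10],0.177)
p,st=grab("w8");s=arm.snapshot("side");t=arm.snapshot("top")
a=cv2.resize(p["color"][60:360,160:480,::-1],None,fx=1.25,fy=1.25);b=cv2.resize(s["color"][100:180,240:340,::-1],None,fx=4,fy=4,interpolation=2)[:,:400]
a=a[:320];print(a.shape,b.shape)
cv2.imwrite("pics/w8s.png",np.hstack([cv2.resize(a,None,fx=1,fy=1)[:320],b[:320]]))
for n,c in(("side",s),("wrist",p)):
    o,r=cam(c,st)
    for f in arm.find_in("probe",c)[:1]: print(n,f["confidence"],(o+r@np.array(f["location"])).round(4))
E
```

```text
clock 21.85 pos [0.5394 0.2312 0.1345] yaw 0.177 tilt [0.0015 0.0005] F [ 0.2  0.8 -1.9]
shift cm at current tool axes [-0.07  0.12  3.45]
turn wz 0.0 then shift cm [-0.06  0.12  3.45]
(320, 400, 3) (320, 400, 3)
side 0.56 [0.5401 0.2175 0.1003]
wrist 0.81 [0.5553 0.2317 0.1868]
```

View pics/w8s.png

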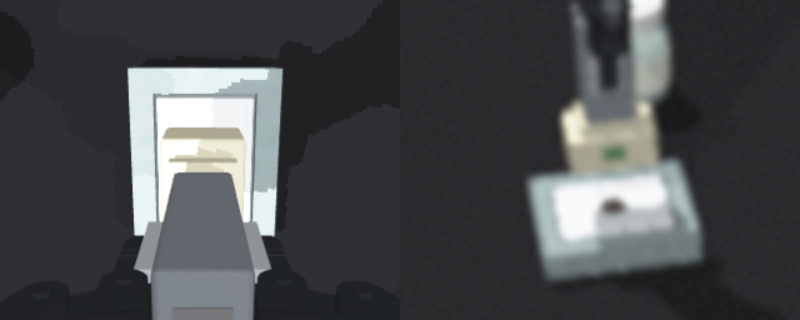

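The wrist view shows the head (162–244) centred between the plate's edges (155–253) and parallel to them. The side view shows it upright above the plate. I'll check the window height from the head's far face, at rows 127 and 139.

```bash
python3 - <<'E'
from h import *
p=load("w8");im=p["color"][150:185,322].astype(int);print([(150+i,*im[i]) for i in range(0,35)])
r=R.from_quat(p["tool_rot"]).as_matrix()
for v in(161.5,163,170,171.5,173):
    print(v,[ (z,((atz(p,(322,v),z,p)-p["position"])@r)[:2].round(4).tolist()) for z in(.0685,.0985)])
E
```

```text
[(150, np.int64(255), np.int64(255), np.int64(255)), (151, np.int64(255), np.int64(255), np.int64(255)), (152, np.int64(255), np.int64(255), np.int64(255)), (153, np.int64(255), np.int64(255), np.int64(255)), (154, np.int64(255), np.int64(255), np.int64(255)), (155, np.int64(255), np.int64(255), np.int64(255)), (156, np.int64(255), np.int64(255), np.int64(255)), (157, np.int64(255), np.int64(255), np.int64(255)), (158, np.int64(255), np.int64(255), np.int64(255)), (159, np.int64(255), np.int64(255), np.int64(255)), (160, np.int64(255), np.int64(255), np.int64(255)), (161, np.int64(255), np.int64(255), np.int64(255)), (162, np.int64(171), np.int64(166), np.int64(146)), (163, np.int64(172), np.int64(168), np.int64(147)), (164, np.int64(171), np.int64(167), np.int64(147)), (165, np.int64(171), np.int64(166), np.int64(144)), (166, np.int64(173), np.int64(166), np.int64(145)), (167, np.int64(174), np.int64(170), np.int64(149)), (168, np.int64(174), np.int64(169), np.int64(147)), (169, np.int64(174), np.int64(168), np.int64(147)), (170, np.int64(179), np.int64(173), np.int64(151)), (171, n
[... 328 characters left out ...]
.int64(236), np.int64(219)), (178, np.int64(237), np.int64(234), np.int64(216)), (179, np.int64(219), np.int64(215), np.int64(191)), (180, np.int64(220), np.int64(216), np.int64(192)), (181, np.int64(219), np.int64(214), np.int64(189)), (182, np.int64(219), np.int64(216), np.int64(192)), (183, np.int64(219), np.int64(213), np.int64(190)), (184, np.int64(219), np.int64(215), np.int64(192))]
161.5 [(0.0685, [0.0305, 0.0006]), (0.0985, [0.0358, 0.0005])]
163 [(0.0685, [0.0296, 0.0006]), (0.0985, [0.035, 0.0005])]
170 [(0.0685, [0.0253, 0.0006]), (0.0985, [0.0313, 0.0005])]
171.5 [(0.0685, [0.0244, 0.0006]), (0.0985, [0.0305, 0.0005])]
173 [(0.0685, [0.0234, 0.0006]), (0.0985, [0.0297, 0.0005])]
```

The far face comes out at +30 mm from the tool axis at both heights, so the probe is centred and upright in the grip and the height is as expected. Final gentle descent.

Call:
arm_command([
  [[-0.05,0.1,0.6,0,0,0,0],[0,0,0.7,0,0,0,0],[0,0,0.6,0,0,0,0],[0,0,0.4,0,0,0,0],[0,0,0.3,0,0,0,0],[0,0,0.2,0,0,0,0],[0,0,0,0,0,0,0],[0,0,0,0,0,0,0],[0,0,0,0,0,0,0],[0,0,0,0,0,0,0]],
])

```text
clock: 22.93
position: [0.5389, 0.2301, 0.1061]
tool_rot: [0.996, 0.089, 0.0, -0.0]
wrist_force: [0.1, 1.2, -0.6]
finger_gap: 0.0233
grip_force: 49.7
```

```bash
python3 - <<'E'
from h import *
plan([.5393,.2298,.10],0.177)
E
```

```text
clock 22.93 pos [0.5389 0.2301 0.1061] yaw 0.177 tilt [0.0008 0.0003] F [ 0.1  1.2 -0.6]
shift cm at current tool axes [0.04 0.03 0.61]
turn wz 0.0 then shift cm [0.04 0.03 0.61]
```

Call:
arm_command([
  [[0.03,0.03,0.2,0,0,0,0],[0,0,0.2,0,0,0,0],[0,0,0.1,0,0,0,0],[0,0,0.1,0,0,0,0],[0,0,0,0,0,0,0],[0,0,0,0,0,0,0],[0,0,0,0,0,0,0],[0,0,0,0,0,0,0],[0,0,0,0,0,0,0],[0,0,0,0,0,0,0]],
])

```text
clock: 23.77
position: [0.539, 0.2298, 0.0998]
tool_rot: [0.996, 0.089, 0.0, -0.0]
wrist_force: [-0.4, -0.6, -1.8]
finger_gap: 0.0234
grip_force: 49.7
```

```bash
python3 - <<'E'
from h import *
plan([.5393,.2298,.10],0.177)
p,st=grab("w9");im=p["color"][:,322].astype(int)
r=R.from_quat(st["tool_rot"]).as_matrix();v=[i for i in range(120,200) if im[i,0]<200][:1];print(v, [((atz(p,(322,k-.5),st["position"][2]-.066,st)-st["position"])@r)[0] for k in v])
m=arm.masks_of("plate",p)[:1];print(m[0]["confidence"],quad(m[0]["region"]).tolist(),[atz(p,u,.024,st)[:2].round(4).tolist() for u in quad(m[0]["region"])])
s=arm.snapshot("side");cv2.imwrite("pics/s9.png",cv2.resize(s["color"][100:180,230:350,::-1],None,fx=5,fy=5,interpolation=2))
E
```

```text
clock 23.77 pos [0.539  0.2298 0.0998] yaw 0.177 tilt [0.0002 0.0001] F [-0.4 -0.6 -1.8]
shift cm at current tool axes [ 0.03  0.   -0.02]
turn wz 0.0 then shift cm [ 0.03  0.   -0.02]
[139] [np.float64(0.044321036221307696)]
0.61 [[365.0, 142.0], [363.0, 236.0], [280.0, 236.0], [277.0, 144.0]] [[0.5843, 0.2101], [0.5227, 0.1983], [0.5129, 0.253], [0.5733, 0.2638]]
```

View pics/s9.png

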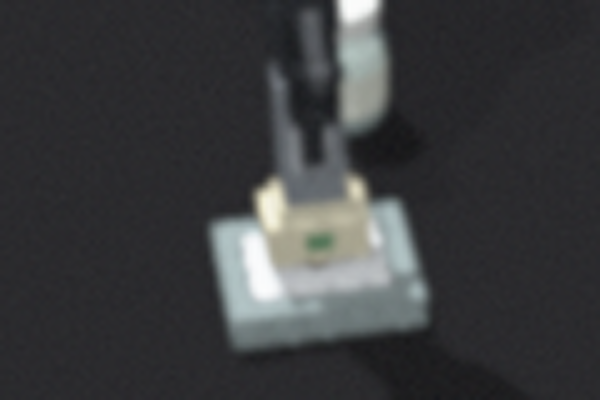

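The probe hangs level and still just above the middle of the plate (head at about (318,230) in the crop). The wrist force of about -1.8 N is only its weight, so it isn't touching anything. Handing in.

```bash
python3 -c "
from plant import arm
print(arm.hand_in())"
```

```text
the job is handed in; nothing more can be done
None
```

I pressed the plate level and home, carried the probe over the rack, and handed in at about 24 s with it held upright and still about 10 mm above the plate's middle, long sides aligned; the hand-in returned no verdict.

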